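# Let the weighted glue press down off its ratchet

### The job

The weighted plate of the glue press is hung up on its ratchet winch over the freshly glued stack. Flick the pawl's release lever all the way over to the back, take the weight on the crank just until the sprung pawl jumps clear of the ratchet wheel, then ease the drum back under your hand until the plate rests with its whole weight on the stack, and let go. Never let the winch run away, do not force the lever or wind the stop collar up against the head, and leave the stack and the other things on the bench where they are.

Things in the scene. Friction and masses are not known exactly. Their poses are not given: they have to be found in the camera images.
- press: Glue press: dark green cast frame fixed to the bench, base 260 x 170 x 18 mm, column 52 mm wide and 290 mm tall at its back. Origin: on the bench straight under the ram. z up, -x its front (to the robot), +y the side with ratchet wheel and pawl, -y the crank side. Winch shaft along y at x = -50, z = 225 mm between cheek plates (to y = +-39, z = 285, x = -90 to 30). Bed top z = 28 mm.
- drum (a joint): Winch drum angle (ratchet wheel and crank turn with it), rad. Grows as the plate is wound up (crank handle, in front of the shaft, going down); about 0 with the plate on the stack, starts hung on a tooth at about 1.21, the plate 26 mm up (15 teeth, 0.419 apart). At 1.33 the ram's stop collar strikes the head: stay below 1.32. The weight turns it back: 6 to 13 N straight down on the handle hold it.
- grip: Crank handle: black sleeve, 26 mm thick, 100 mm long, free to spin. Origin: its middle, on its axis, which is along the press's y, at y = -111 mm (crank arm at y = -47 to -56). It swings about the shaft at 95 mm: x = -50 - 95 cos e, z = 225 + 95 sin e, with e = 0.80 rad minus the drum angle. The weight drives it up: press it down and let it rise from above.
- lever (a joint): Angle of the pawl's release lever, rad: 0 = hold (leaning 0.35 rad to the press's front), 0.70 = release (0.35 rad to its back), firm stops at both. It stays where it is put; moving it takes about 3 to 6 N at the knob. It turns about the pawl pin, along y at x = -8, z = 269 mm in the press frame.
- lever_knob: Black ball knob, 20 mm across, at the tip of the release lever. Origin: its centre, 50 mm from the pawl pin, at y = 64.5 mm in the press frame; at the start about x = -25, z = 316 mm. Free in front, above and on its +y side. Push it with a fingertip: total finger force on it, squeezing included, below 20 N.
- pawl (a joint): Pawl angle relative to the lever, rad; sprung towards -0.2. Lever plus pawl angle is 0 in the wheel, 0.4 to 0.5 clear of it. With the lever at release the loaded tooth still traps the pawl (about -0.7) until the drum is wound about 0.04 to 0.06 rad further up; then it jumps out (about -0.25).
- pawl_tip (a point): Tip of the steel pawl, the 42 mm long strut above the ratchet wheel: 34 mm from the shaft's axis when in the wheel, 50 mm or more when clear.
- shaft (a point): Centre of the ratchet wheel (76 mm across, 10 mm thick) on the shaft's axis.
- ram: The hanging weight: square bar with a cast weight and a square steel press plate, 92 x 92 mm, about 3.6 kg in all, hung by its lug on a roller of the drum. Origin: centre of the plate's underside, z = 68 mm when it rests on the stack.
- work: The glued stack on the bed under the plate, not fastened: red sheets between two plywood cauls, 72 x 100 x 40 mm. Origin: centre of its underside.
- tin: Bystander: glue tin, 72 mm across, 85 mm tall, standing at the press's left. Origin: centre of its underside.
- cutter: Bystander: yellow knife, 125 x 20 x 12 mm, lying by the press's base. Origin: centre of its underside.
- gluestick: Bystander: blue glue stick, 22 mm thick, 98 mm long, lying in front of the press. Origin: at one end of it, on the bench.
- hammer: Bystander: hammer, 280 mm long, lying at the robot's right. Origin: under its middle.
There are look-alikes about, which are no part of the job. What is meant by the work is not yellow, and is the smaller of those in its own colour.

How it is judged:
On the way, in this order (a step that is already met when the one before it is completed fails the run):
1. the release lever is flicked over to the back (0.66 rad or more, its stop being at 0.70) with the pawl still trapped in the wheel and the plate still hung up (value of joint lever above 0.66 rad and distance between pawl_tip and shaft below 0.04 m and value of joint drum above 0.75 rad), for 0.2 s.
2. the weight is taken on the crank and the pawl has jumped clear of the wheel, the plate still up (value of joint lever above 0.6 rad and distance between pawl_tip and shaft above 0.045 m and value of joint drum above 0.7 rad), for 0.1 s.
At the end, for the whole second after the job is handed in: The plate rests on the stack with its weight (more than 12 N between them) and the drum is still, below 0.15 rad; the lever is at release (above 0.6 rad) and the pawl clear of the wheel (tip more than 45 mm from the shaft); the stack lies flat under the plate, within 25 mm of its centre (contact force between ram and work above 12 N and value of joint drum below 0.15 rad and velocity of joint drum between -0.1 and 0.1 rad/s and value of joint lever above 0.6 rad and distance between pawl_tip and shaft above 0.045 m and horizontal distance between work and ram below 0.025 m and angle between work's own z axis and vertical below 0.05 rad); the robot touches nothing.
It fails at once if the winch runs away: the drum turns back faster than 2 rad/s (velocity of joint drum below -2 rad/s).
It fails at once if the lever is forced: more than 20 N on its knob (contact force between the fingers and lever_knob above 20 N).
It fails at once if the plate is wound up too far and its stop collar jams against the head (drum past 1.32 rad) (value of joint drum above 1.32 rad).
It fails at once if the glued stack is shifted more than 10 mm (distance of work from where it was at the start of the episode above 0.01 m).
It fails at once if a bystander is moved more than 30 mm (distance of any of tin, cutter, gluestick, hammer from where it was at the start of the episode above 0.03 m).
It also fails if it takes over 61 s, if anything falls off the work surface, if the arm or the gripper's body presses on something with over 40 N, if the wrist force passes 120 N, or if a joint passes its speed limit or range.

### The arm

A 7-joint arm with a two-finger parallel gripper is mounted at the origin on the work surface. World frame = base frame: x ahead of the robot, y to its left, z up, the work surface at z = 0. Lengths are in m, angles in rad, forces in N, time in s.
With the tool pointing down it reaches from about 0.425 to 0.875 m from the base axis. Payload 4.7 kg.
Tool frame: the origin (TCP) lies on the centre line of the jaws, within the pads' length; the fingertips stand ahead of it and the grasp point (between the pads) lies 2 mm behind it (nose_length is the z of the fingertips in the tool frame, in m); z points along the fingers, y is the line along which they close (so a half turn about z gives the same grasp; the last joint's range is limited). The gripper opens to 87 mm and grips with 3 to 60 N. Pads are 19 mm wide; open, the fingers measure 117 mm over their backs; the gripper's body (75 mm by 190 mm) begins 51 mm behind the grasp point.
Start: joints at [-1.32, 0.321, -0.07, 1.45, 0.023, 1.371, -0.057], TCP at [0.153, 0.632, 0.24] pointing down, gripper open.
Joint ranges: [-2.86, 2.86], [-0.3, 2.09], [-1.38, 1.24], [0.06, 2.45], [-1.56, 4.7], [0.09, 2.05], [-2.69, 2.69]. Speed limits (rad/s): [2.57, 2.57, 3.14, 3.14, 3.14, 3.14, 3.14].

### API

Orientations are given as a rotation vector (axis times angle).
In Python, from bench import * gives the robot as it stands.
- The arm moves only by the tool send_rows, never from a script. Its arguments are lists of equal length, an entry for each row: "xyz": the shift along the tool's x, y, z in mm, a list of three; "dr": the turn, a rotation vector about the tool's x, y, z in rad, a list of three. A call has exactly 10 rows; each row is the pose to reach, as a shift and turn from the pose commanded when the call began, along the tool's axes at that moment; what a row does not reach only later rows make up. A row lasts 1/12 s, in which the tool goes at most 41.7 mm and 7.16 degrees, less where a joint would pass 70% of its speed; a pose out of reach is approached as far as the arm can. A call with a gripper value outside its range is refused whole. "jaw" is the finger opening in mm, from 0 to 87, set as the call begins (left out, the last holds). The fingers move at their own pace and stop on an object; "grip_force" is the grip in N (left out, the last holds). Time passes only in rows, so rows that repeat a pose let the fingers close, or fill a call up. It gives the time, the measured TCP pose, the force, the opening and the grip force at its end, in the units of the state.
- get_state(): the state, without advancing time (a new reading comes with each control period).
- get_image(name): name is "side" or "top"; returns the picture (480x640x3 uint8, red, green, blue); there is no depth.
- calibration(name): a dict with "vfov" (degrees; the focal length in pixels is half the picture's height over the tangent of half this angle, whatever the lens; pixels are square), "cx", "cy" (the principal point, pixels), "rvec" (rotation vector, rad) and "tvec" (3), from world to camera coordinates, as OpenCV has them. Camera axes: x right, y down, z forward; pixel columns grow to the right and rows downward; lengths in m; the calibration is good to about 2 mm. A picture is of the moment at which its call begins. calibration takes no time and is no camera call.
- close_job(): hands the job in; it is judged then, once.
The state is a dict: "time": time; "joint_positions": joint angles; "qd": joint speeds; "joint_torque": joint torques, N m; "position": TCP position; "tool_rot": TCP orientation; "ft_force": force on the tool from outside, world axes, zero at the start; "torque": the same for the moment, N m; "grip_width": opening from 0.0 (shut) to 1.0 (fully open); "grip_force": force on a finger pad.
Only numpy, scipy, OpenCV 4.12 (cv2) and the standard library are available. Lean on these libraries where they do the work, as an engineer would, in place of code of your own. Each camera call takes 0.05 s, during which the arm holds its last target. There are 200 camera calls.

## Working session

There is one attempt and no reset: what is moved stays moved. The work goes in short steps, Python scripts to look and compute and a tool call to move; the robot and the scene stay as the last step left them, time stands still between calls to the robot, and variables do not carry over. Pictures are saved under pics/ and viewed, at most 10 in all, crops included, and the job is handed in when it is done.

Besides the shell and the picture viewer there is one more tool, called after "Request:" as name(argument=value, ...), one argument or row to a line, values as JSON. send_rows: Moves the arm, as the interface text tells. Its arguments: {"type":"object","properties":{"xyz":{"type":"array"},"dr":{"type":"array"},"jaw":{"type":"number"},"grip_force":{"type":"number"}},"required":["xyz","dr"]}

```bash
ls; mkdir -p pics; python3 - <<'E'
from bench import *
import cv2
for n in("side","top"):
    cv2.imwrite(f"pics/{n}0.png",cv2.cvtColor(get_image(n),cv2.COLOR_RGB2BGR)); print(calibration(n))
print(get_state())
E
```

```text
pics
{'vfov': 56.47453701376273, 'cx': 321.3369835815814, 'cy': 241.5528920008276, 'rvec': array([ 0.95122959, -2.54656676,  0.94203576]), 'tvec': array([0.40036867, 0.42358815, 0.8025536 ])}
{'vfov': 54.2117118862599, 'cx': 317.5973170612494, 'cy': 246.091921597998, 'rvec': array([ 2.19628171, -2.13287204,  0.13399787]), 'tvec': array([-0.07214426,  0.60695603,  1.22856002])}
{'time': 0.1, 'joint_positions': array([-1.31992453,  0.32174354, -0.07013098,  1.4515638 ,  0.02262038,
        1.37078313, -0.05689358]), 'qd': array([ 0.00062624, -0.00089659,  0.00039789, -0.00330687, -0.00107905,
        0.00065906,  0.00138575]), 'joint_torque': array([-2.72218513e-04, -4.92572987e+01, -4.05996284e-01, -3.13397849e+01,
       -6.42889948e-02,  3.95780581e-02,  1.10680453e-04]), 'position': array([0.15238277, 0.63140593, 0.23856926]), 'tool_rot': array([-3.70911071e-01, -3.11951426e+00,  2.68097153e-03]), 'ft_force': array([ 0.35496271, -0.17800951, -0.29674426]), 'torque': array([-0.03083396, -0.04743985,  0.03278409]), 'grip_force': 0.0, 'grip_width': 0.9997916211261602}
```

View pics/side0.png

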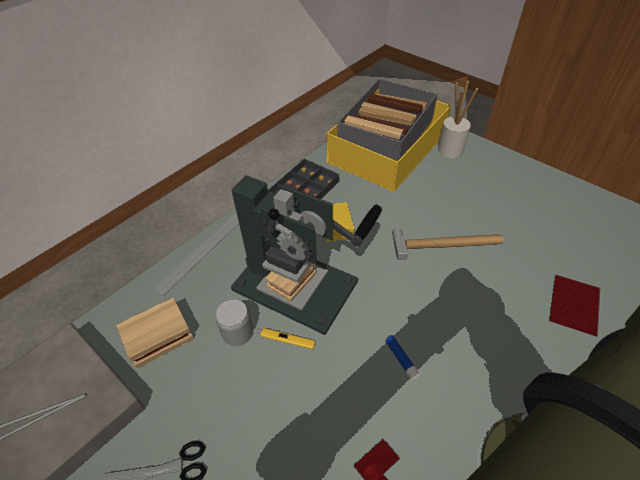

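View pics/top0.png

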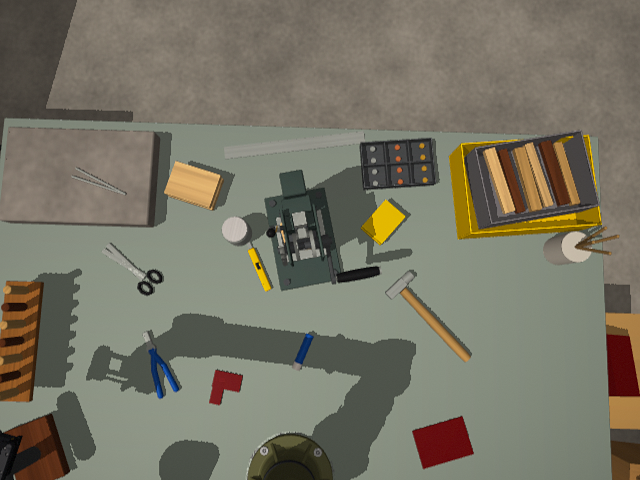

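The side view shows the press at about (290,250), the lever knob at (274,214) and the handle at (368,222). In the top view the press is at (303,235), the knob at (271,233) and the handle at (358,274). I'll enlarge both.

```bash
python3 - <<'E'
import cv2,numpy as np
a=cv2.imread("pics/side0.png")[165:340,215:395]; b=cv2.imread("pics/top0.png")[160:300,225:395]
a=cv2.resize(a,None,fx=3.4,fy=3.4,interpolation=2)[:595,:]
b=cv2.resize(b,None,fx=4.5,fy=4.5,interpolation=2)
cv2.imwrite("pics/c1.png",a);cv2.imwrite("pics/c2.png",b);print(a.shape,b.shape)
E
```

```text
(595, 612, 3) (630, 765, 3)
```

View pics/c1.png

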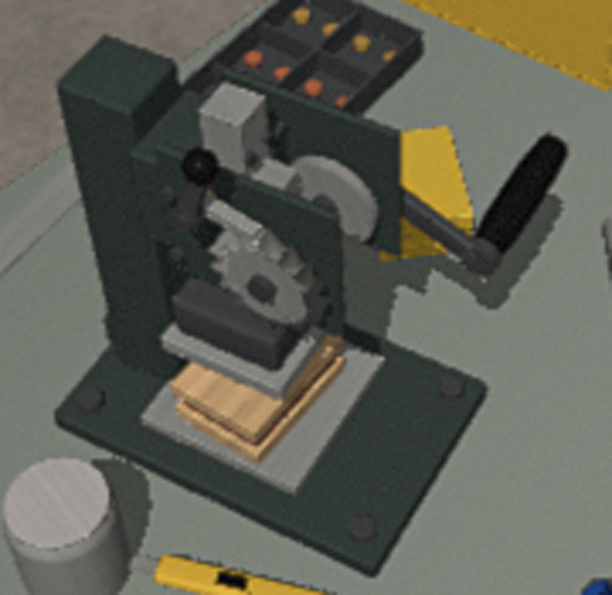

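View pics/c2.png

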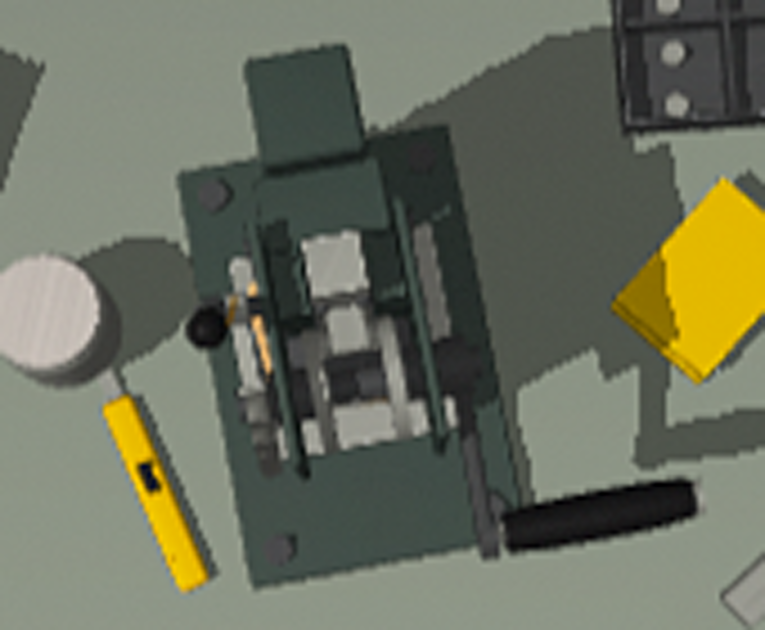

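The crops show these points:

| Point | c1 (side) | c2 (top) |
|---|---|---|
| Knob | (200,166) | (208,326) |
| Handle | (495,235) to (552,150) | (508,531) to (692,497) |
| Base corners | (57,415), (375,572), (485,388) | (180,175), (255,585), (447,128) |

I'll fit the press pose to them.

```bash
cat > h.py <<'E'
import numpy as np,cv2
from bench import *
from scipy.optimize import least_squares
from scipy.spatial.transform import Rotation as R
def proj(n,P):
    c=calibration(n); f=240/np.tan(np.radians(c['vfov'])/2)
    K=np.array([[f,0,c['cx']],[0,f,c['cy']],[0,0,1]])
    return cv2.projectPoints(np.array(P,float),c['rvec'],c['tvec'],K,None)[0][:,0]
def W(p,P):
    P=np.atleast_2d(P).astype(float); c,s=np.cos(p[2]),np.sin(p[2])
    return P@np.array([[c,-s,0],[s,c,0],[0,0,1]]).T+[p[0],p[1],0]
def handle(e,y): return [-.05-.095*np.cos(e),y,.225+.095*np.sin(e)]
def knob(l): return [-.008-.05*np.sin(.35-l),.0645,.269+.05*np.cos(.35-l)]
E
python3 - <<'E'
from h import *
S=np.array([(200,166),(495,235),(552,150),(57,415),(375,572),(485,388)])/3.4+[215,165]
T=np.array([(208,326),(508,531),(692,497),(180,175),(255,585),(447,128)])/4.5+[225,160]
def res(p):
    e,xf=p[3],p[4]; xb=xf+.26
    k=[knob(0),handle(e,-.061),handle(e,-.161)]
    a=k+[[xb,.085,.018],[xf,.085,.018],[xf,-.085,.018]]
    b=k+[[xb,.085,.018],[xf,.085,.018],[xb,-.085,.018]]
    return np.r_[(proj("side",W(p,a))-S).ravel(),(proj("top",W(p,b))-T).ravel()]
s=least_squares(res,[.72,.03,.15,-.41,-.15],loss='soft_l1')
p=s.x;print(p.round(4));print(s.fun.reshape(-1,2).round(1))
print(W(p,[knob(0),knob(.7),handle(.8-1.21,-.111),[-.05,.05,.225]]).round(4))
E
```

```text
[ 0.6386 -0.0119  0.2139 -0.3523 -0.1403]
[[-0.2 -0.6]
 [-2.6  1.3]
 [ 0.4 -3.4]
 [-1.2 -1.1]
 [ 0.5 -1.3]
 [ 2.  -2.1]
 [-0.2  0.7]
 [-0.9  0.4]
 [-0.   0.2]
 [-0.7  0.1]
 [-0.9  1.9]
 [ 0.4 -0.4]]
[[ 0.6004  0.0458  0.316 ]
 [ 0.6339  0.0531  0.316 ]
 [ 0.5282 -0.1494  0.1871]
 [ 0.5792  0.0264  0.225 ]]
```

```bash
python3 - <<'E'
import bench
print([ (k,v) for k,v in vars(bench).items() if not k.startswith('__')and not callable(v)])
from h import *
s=get_state();Rm=R.from_rotvec(s['tool_rot']).as_matrix();print(Rm.round(3))
p=[.6386,-.0119,.2139]
print(W(p,[knob(0)+np.array([-.05,0,0])]), Rm.T@(W(p,[knob(0)+np.array([-.05,0,0.09])])[0]-s['position'])*1e3)
E
```

```text
[('nose_length', 0.017)]
[[-0.972  0.234 -0.   ]
 [ 0.234  0.972 -0.002]
 [-0.    -0.002 -1.   ]]
[[0.55147604 0.03517887 0.31596864]] [-527.78943933 -486.30743456 -166.51752877]
```

Request:
send_rows(
  xyz=[
    [-29,-27,-15],
    [-58,-54,-30],
    [-87,-80,-45],
    [-116,-107,-60],
    [-145,-134,-75],
    [-174,-160,-90],
    [-203,-187,-105],
    [-232,-214,-120],
    [-261,-240,-135],
    [-290,-267,-150],
  ],
  dr=[
    [0,0,-0.045],
    [0,0,-0.09],
    [0,0,-0.135],
    [0,0,-0.18],
    [0,0,-0.225],
    [0,0,-0.27],
    [0,0,-0.315],
    [0,0,-0.36],
    [0,0,-0.405],
    [0,0,-0.452],
  ],
  jaw=0,
  grip_force=20,
)

```text
time: 0.93
position: [0.3698, 0.3062, 0.3883]
tool_rot: [0.341, -3.123, -0.0]
ft_force: [-0.3, 0.3, -0.5]
grip_width: 0.324
grip_force: 0.0
```

```bash
cat >> h.py <<'E'
p=[.6386,-.0119,.2139]
def go(P):  # press-frame TCP target -> tool shift mm
    s=get_state();Rm=R.from_rotvec(s['tool_rot']).as_matrix();c,q=np.cos(p[2]),np.sin(p[2])
    loc=(np.array([[c,q,0],[-q,c,0],[0,0,1]])@(s['position']-[p[0],p[1],0]))*1e3
    print('t',s['time'].__round__(2),'press-frame TCP mm',loc.round(1),'F',s['ft_force'].round(1),'jaw',round(s['grip_width'],3))
    print('shift',(Rm.T@(W(p,np.array(P)/1e3)[0]-s['position'])*1e3).round(1))
    px=np.array([c,q,0]);print('press x in tool',(Rm.T@px).round(3),'z',Rm[:,2].round(3),'q7',s['joint_positions'].round(2))
E
python3 -c "
from h import *
go([-75,64.5,406])"
```

```text
t 0.93 press-frame TCP mm [-195.2  368.   388.3] F [-0.3  0.3 -0.5] jaw 0.324
shift [-119.1 -303.9  -17.8]
press x in tool [-1.    -0.004 -0.   ] z [-0.  0. -1.] q7 [-0.94 -0.08  0.18  1.6   0.01  1.62  1.03]
```

Request:
send_rows(
  xyz=[
    [-12,-33,-2],
    [-27,-70,-5],
    [-42,-107,-8],
    [-56,-143,-10],
    [-71,-180,-12],
    [-85,-216,-14],
    [-98,-252,-16],
    [-108,-282,-17],
    [-115,-304,-18],
    [-115,-304,-18],
  ],
  dr=[
    [0,0,0],
    [0,0,0],
    [0,0,0],
    [0,0,0],
    [0,0,0],
    [0,0,0],
    [0,0,0],
    [0,0,0],
    [0,0,0],
    [0,0,0],
  ],
)

```text
time: 1.77
position: [0.5478, 0.0294, 0.4054]
tool_rot: [-0.323, 3.125, -0.005]
ft_force: [-1.9, -0.3, 0.2]
grip_width: 0.007
grip_force: 0.0
```

```bash
python3 -c "
from h import *
go([-65,64.5,326])"
```

```text
t 1.77 press-frame TCP mm [-80.   59.7 405.4] F [-1.9 -0.3  0.2] jaw 0.007
shift [-14.9   5.2  79.4]
press x in tool [-1.     0.008 -0.   ] z [ 0.    -0.003 -1.   ] q7 [-0.63  0.07  0.56  1.43 -0.04  1.65  1.71]
```

Request:
send_rows(
  xyz=[
    [0,0,15],
    [-2,0,30],
    [-5,0,45],
    [-8,0,60],
    [-10,0,70],
    [-12,0,77],
    [-13,0,80],
    [-13,0,80],
    [-13,0,80],
    [-13,0,80],
  ],
  dr=[
    [0,0,0],
    [0,0,0],
    [0,0,0],
    [0,0,0],
    [0,0,0],
    [0,0,0],
    [0,0,0],
    [0,0,0],
    [0,0,0],
    [0,0,0],
  ],
)

```text
time: 2.6
position: [0.5594, 0.0386, 0.3267]
tool_rot: [-0.337, 3.122, 0.0]
ft_force: [0.8, 0.3, 0.4]
grip_width: 0.001
grip_force: 0.0
```

```bash
python3 - <<'E'
from h import *
go([-45,64.5,326])
for n,(x,y) in dict(side=(225,150),top=(220,180)).items():
    im=cv2.cvtColor(get_image(n),cv2.COLOR_RGB2BGR)
    cv2.imwrite(f"pics/{n}1.png",im)
    globals()[n]=cv2.resize(im[y:y+100,x:x+100],None,fx=4,fy=4,interpolation=2)
cv2.imwrite("pics/d1.png",np.hstack([side,top]))
E
```

```text
t 2.6 press-frame TCP mm [-66.6  66.2 326.7] F [0.8 0.3 0.4] jaw 0.001
shift [-21.6  -1.7   0.7]
press x in tool [-1.    -0.001  0.001] z [ 0.001  0.    -1.   ] q7 [-0.63  0.1   0.56  1.56 -0.05  1.5   1.72]
```

View pics/d1.png

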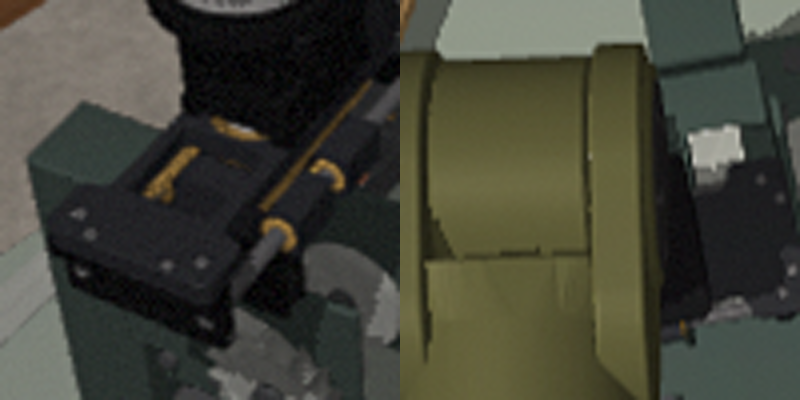

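The gripper hides the knob in both views, so I'll go by force from here.

Request:
send_rows(
  xyz=[
    [-4,-1,0],
    [-8,-1,0],
    [-11,-1,0],
    [-14,-1,0],
    [-17,-1,0],
    [-20,-1,0],
    [-23,-1,0],
    [-25,-1,0],
    [-27,-1,0],
    [-28,-1,0],
  ],
  dr=[
    [0,0,0],
    [0,0,0],
    [0,0,0],
    [0,0,0],
    [0,0,0],
    [0,0,0],
    [0,0,0],
    [0,0,0],
    [0,0,0],
    [0,0,0],
  ],
)

```text
time: 3.53
position: [0.5863, 0.0435, 0.3259]
tool_rot: [0.337, -3.122, -0.0]
ft_force: [-4.4, -0.0, 3.7]
grip_width: 0.008
grip_force: 2.3
```

```bash
python3 -c "
from h import *
go([-20,64.5,326])"
```

```text
t 3.53 press-frame TCP mm [-39.3  65.2 325.9] F [-4.4 -0.   3.7] jaw 0.008
shift [-19.3  -0.7  -0.1]
press x in tool [-1.    -0.001 -0.001] z [-0.001 -0.    -1.   ] q7 [-0.61  0.17  0.56  1.49 -0.09  1.51  1.74]
```

Request:
send_rows(
  xyz=[
    [-2,0,0],
    [-5,0,0],
    [-8,0,0],
    [-11,0,0],
    [-13,0,0],
    [-15,0,0],
    [-17,0,0],
    [-19,0,0],
    [-20,0,0],
    [-21,0,0],
  ],
  dr=[
    [0,0,0],
    [0,0,0],
    [0,0,0],
    [0,0,0],
    [0,0,0],
    [0,0,0],
    [0,0,0],
    [0,0,0],
    [0,0,0],
    [0,0,0],
  ],
)

```text
time: 4.37
position: [0.6073, 0.0481, 0.3256]
tool_rot: [0.337, -3.123, 0.0]
ft_force: [-4.5, -0.3, 2.6]
grip_width: 0.004
grip_force: 2.1
```

```bash
python3 -c "
from h import *
go([-14,64.5,326])"
```

```text
t 4.37 press-frame TCP mm [-17.9  65.3 325.6] F [-4.5 -0.3  2.6] jaw 0.004
shift [-3.9 -0.8 -0.4]
press x in tool [-1.    -0.001 -0.   ] z [-0. -0. -1.] q7 [-0.59  0.22  0.57  1.44 -0.12  1.51  1.76]
```

Request:
send_rows(
  xyz=[
    [-0.5,0,0],
    [-1,0,0],
    [-1.5,0,0],
    [-2,0,0],
    [-2.5,0,0],
    [-3,0,0],
    [-3.5,0,0],
    [-4,0,0],
    [-4,0,0],
    [-4,0,0],
  ],
  dr=[
    [0,0,0],
    [0,0,0],
    [0,0,0],
    [0,0,0],
    [0,0,0],
    [0,0,0],
    [0,0,0],
    [0,0,0],
    [0,0,0],
    [0,0,0],
  ],
)

```text
time: 5.2
position: [0.611, 0.049, 0.3255]
tool_rot: [0.337, -3.123, 0.0]
ft_force: [-3.9, -0.6, -0.7]
grip_width: 0.004
grip_force: 2.1
```

```bash
python3 - <<'E'
from h import *
go([-10,64.5,326])
im=cv2.cvtColor(get_image("side"),cv2.COLOR_RGB2BGR)
cv2.imwrite("pics/d2.png",cv2.resize(im[150:290,210:370],None,fx=4,fy=4,interpolation=2))
E
```

```text
t 5.2 press-frame TCP mm [-14.   65.3 325.5] F [-3.9 -0.6 -0.7] jaw 0.004
shift [-4.  -0.9 -0.5]
press x in tool [-1.    -0.001 -0.   ] z [-0. -0. -1.] q7 [-0.59  0.23  0.57  1.43 -0.12  1.52  1.76]
```

View pics/d2.png

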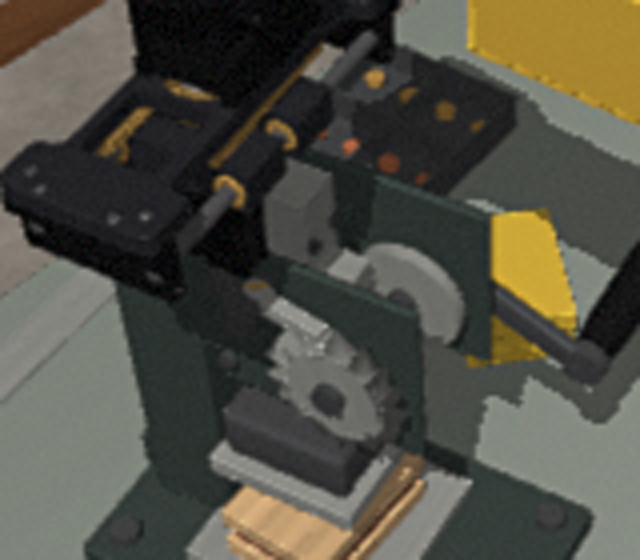

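The pawl at about (300,320) is still in the wheel, and the fingers hide the knob. I'll keep pushing in small steps.

Request:
send_rows(
  xyz=[
    [-0.4,0,0],
    [-0.8,0,0],
    [-1.2,0,0],
    [-1.6,0,0],
    [-2,0,0],
    [-2.3,0,0],
    [-2.6,0,0],
    [-2.8,0,0],
    [-3,0,0],
    [-3,0,0],
  ],
  dr=[
    [0,0,0],
    [0,0,0],
    [0,0,0],
    [0,0,0],
    [0,0,0],
    [0,0,0],
    [0,0,0],
    [0,0,0],
    [0,0,0],
    [0,0,0],
  ],
)

```text
time: 6.08
position: [0.6128, 0.0494, 0.3253]
tool_rot: [0.337, -3.12, -0.0]
ft_force: [-8.0, -1.5, -0.3]
grip_width: 0.004
grip_force: 3.9
```

Request:
send_rows(
  xyz=[
    [-0.2,0,0],
    [-0.4,0,0],
    [-0.6,0,0],
    [-0.8,0,0],
    [-1,0,0],
    [-1,0,0],
    [-1,0,0],
    [-1,0,0],
    [-1,0,0],
    [-1,0,0],
  ],
  dr=[
    [0,0,0],
    [0,0,0],
    [0,0,0],
    [0,0,0],
    [0,0,0],
    [0,0,0],
    [0,0,0],
    [0,0,0],
    [0,0,0],
    [0,0,0],
  ],
)

```text
time: 6.92
position: [0.613, 0.0494, 0.3253]
tool_rot: [0.336, -3.118, -0.0]
ft_force: [-9.2, -1.9, -0.1]
grip_width: 0.003
grip_force: 5.2
```

The force went from 8.0 to 9.2 N with hardly any motion, so the lever is at its stop. I'll back off, rise and look.

Request:
send_rows(
  xyz=[
    [3,0,0],
    [10,0,0],
    [22,0,0],
    [40,0,0],
    [60,0,-10],
    [80,-20,-40],
    [95,-50,-70],
    [110,-85,-85],
    [115,-120,-90],
    [115,-155,-90],
  ],
  dr=[
    [0,0,0],
    [0,0,0],
    [0,0,0],
    [0,0,0],
    [0,0,0],
    [0,0,0],
    [0,0,0],
    [0,0,0],
    [0,0,0],
    [0,0,0],
  ],
)

```text
time: 7.75
position: [0.5363, -0.129, 0.4201]
tool_rot: [-0.336, 3.113, -0.001]
ft_force: [1.1, -0.0, -0.4]
grip_width: 0.007
grip_force: 0.0
```

```bash
python3 - <<'E'
from h import *
go([-137,-120,260])
im=cv2.cvtColor(get_image("side"),cv2.COLOR_RGB2BGR)
print(proj("side",W(p,[knob(0),knob(.6),knob(.7)])).round(1))
cv2.imwrite("pics/d3.png",cv2.resize(im[180:280,220:350],None,fx=6,fy=6,interpolation=2))
E
```

```text
t 7.75 press-frame TCP mm [-124.8  -92.7  420.1] F [ 1.1 -0.  -0.4] jaw 0.007
shift [ 13.9 -27.  160. ]
press x in tool [-1.    -0.001  0.01 ] z [ 0.01   0.001 -1.   ] q7 [-0.46  0.08  0.71  1.4  -0.05  1.67  2.03]
[[273.7 213.2]
 [260.1 207.2]
 [258.  207. ]]
```

View pics/d3.png

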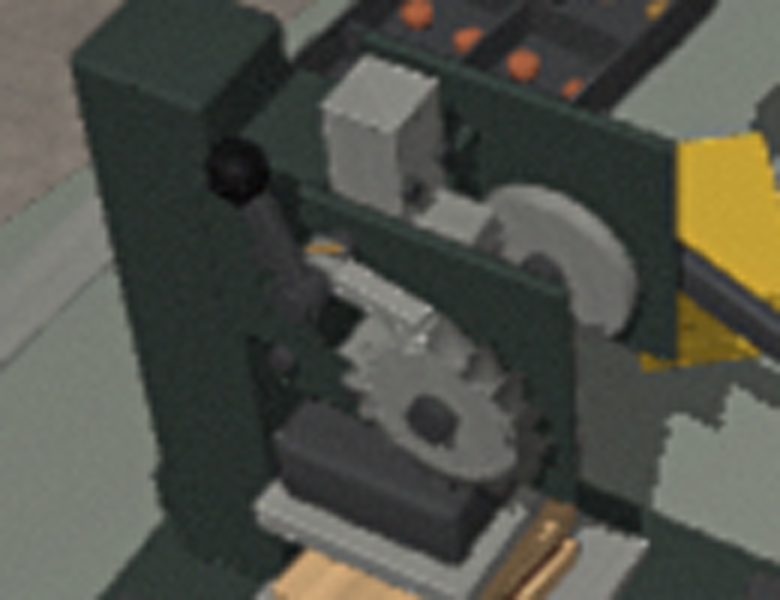

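The knob is now at about (237,170) in the crop, leaning to the back, and the pawl is still in the wheel. I'll measure the knob's shift more finely.

```bash
python3 - <<'E'
from h import *
a=cv2.imread("pics/side0.png",0); b=cv2.cvtColor(get_image("side"),cv2.COLOR_RGB2GRAY)
def cen(im,x,y):
    w=im[y-8:y+9,x-8:x+9].astype(float); m=np.clip(34-w,0,20); Y,X=np.mgrid[y-8:y+9,x-8:x+9]
    print(w[2:15:2,2:15:2].astype(int)); r=(X-x)**2+(Y-y)**2<36; m=m*r
    return np.array([(X*m).sum(),(Y*m).sum()])/m.sum()
c0=cen(a,274,214);c1=cen(b,259,208);print(c0,c1,c1-c0)
k=proj("side",W(p,[knob(l) for l in(0,.55,.6,.65,.7,.75)]));print(k-k[0])
E
```

```text
[[ 52  56  39  53 109 104 103]
 [ 56  18  18  13  14  74 104]
 [ 35  20  23  21  19  26 106]
 [ 23  21  24  28  14  13  50]
 [ 42  14  19  14  14  21  31]
 [ 46  32  16   7  13  30  28]
 [ 43  48  46  43  47  32  30]]
[[43 31 32 34 57 59 56]
 [46 29 16 19 21 38 55]
 [44 18 22 25 25 15 62]
 [42 22 26 41 21 10 40]
 [48 19 20 24 20  9 33]
 [40 42 11 12 14 35 36]
 [41 46 44 30 51 59 46]]
[273.67127273 214.07709091] [259.34921875 208.1640625 ] [-14.32205398  -5.91302841]
[[  0.           0.        ]
 [-12.53830594  -5.75712395]
 [-13.60588179  -5.98068348]
 [-14.64809587  -6.15077316]
 [-15.66216808  -6.26717543]
 [-16.64543108  -6.32983959]]
```

The image gives 0.63 ± 0.03 rad, which is too close to 0.66 to trust. I'll push again, a bit harder but well under 20 N.

Request:
send_rows(
  xyz=[
    [0,35,0],
    [0,72,0],
    [0,110,0],
    [0,140,10],
    [-5,155,35],
    [-15,155,65],
    [-35,155,85],
    [-60,155,90],
    [-85,155,90],
    [-102,155,90],
  ],
  dr=[
    [0,0,0],
    [0,0,0],
    [0,0,0],
    [0,0,0],
    [0,0,0],
    [0,0,0],
    [0,0,0],
    [0,0,0],
    [0,0,0],
    [0,0,0],
  ],
)

```text
time: 8.68
position: [0.6043, 0.0492, 0.3251]
tool_rot: [-0.34, 3.121, 0.001]
ft_force: [-0.7, -0.5, 1.5]
grip_width: 0.007
grip_force: 0.0
```

Request:
send_rows(
  xyz=[
    [-2,0,0],
    [-4,0,0],
    [-6,0,0],
    [-7,0,0],
    [-8,0,0],
    [-9,0,0],
    [-10,0,0],
    [-10.5,0,0],
    [-11,0,0],
    [-11,0,0],
  ],
  dr=[
    [0,0,0],
    [0,0,0],
    [0,0,0],
    [0,0,0],
    [0,0,0],
    [0,0,0],
    [0,0,0],
    [0,0,0],
    [0,0,0],
    [0,0,0],
  ],
)

```text
time: 9.52
position: [0.6126, 0.0493, 0.3259]
tool_rot: [0.337, -3.122, -0.0]
ft_force: [-2.1, -0.1, 2.3]
grip_width: -0.002
grip_force: 1.2
```

```bash
python3 -c "
from h import *
go([-10,64.5,326])"
```

```text
t 9.52 press-frame TCP mm [-12.5  65.3 325.9] F [-2.1 -0.1  2.3] jaw -0.002
shift [-2.5 -0.8 -0.1]
press x in tool [-1.    -0.001 -0.001] z [-0.001  0.    -1.   ] q7 [-0.59  0.24  0.58  1.42 -0.13  1.52  1.76]
```

Request:
send_rows(
  xyz=[
    [-0.4,0,0],
    [-0.8,0,0],
    [-1.2,0,0],
    [-1.6,0,0],
    [-2,0,0],
    [-2.4,0,0],
    [-2.8,0,0],
    [-3,0,0],
    [-3,0,0],
    [-3,0,0],
  ],
  dr=[
    [0,0,0],
    [0,0,0],
    [0,0,0],
    [0,0,0],
    [0,0,0],
    [0,0,0],
    [0,0,0],
    [0,0,0],
    [0,0,0],
    [0,0,0],
  ],
)

```text
time: 10.35
position: [0.6131, 0.0493, 0.3258]
tool_rot: [0.336, -3.116, -0.001]
ft_force: [-11.3, -1.3, 5.7]
grip_width: 0.002
grip_force: 5.6
```

```bash
python3 -c "
from h import *
go([-10,64.5,326])"
```

```text
t 10.35 press-frame TCP mm [-12.   65.3 325.8] F [-11.3  -1.3   5.7] jaw 0.002
shift [-2.  -0.8 -0.2]
press x in tool [-1.    -0.001 -0.007] z [-0.007 -0.    -1.   ] q7 [-0.59  0.25  0.58  1.42 -0.13  1.52  1.77]
```

It stops firmly at the same place, with 12.7 N on the knob, so the lever is at its end stop. Next is the handle, with the tool turned a quarter so the closed fingertips lie across it.

Request:
send_rows(
  xyz=[
    [3,0,0],
    [10,0,0],
    [22,0,0],
    [45,0,0],
    [70,0,-20],
    [95,-20,-45],
    [115,-50,-60],
    [125,-85,-60],
    [128,-120,-60],
    [128,-155,-60],
  ],
  dr=[
    [0,0,0],
    [0,0,0],
    [0,0,0],
    [0,0,0],
    [0,0,0.1],
    [0,0,0.22],
    [0,0,0.34],
    [0,0,0.46],
    [0,0,0.58],
    [0,0,0.7],
  ],
)

```text
time: 11.18
position: [0.5237, -0.1307, 0.387]
tool_rot: [0.762, 3.044, 0.004]
ft_force: [0.6, 0.5, 0.7]
grip_width: 0.0
grip_force: 0.0
```

```bash
python3 -c "
from h import *
go([-137,-120,270])"
```

```text
t 11.18 press-frame TCP mm [-137.5  -91.7  387. ] F [0.6 0.5 0.7] jaw 0.0
shift [-18.3 -21.6 117. ]
press x in tool [-0.762  0.647  0.005] z [ 0.004  0.002 -1.   ] q7 [-0.5   0.04  0.74  1.5  -0.03  1.61  1.31]
```

Request:
send_rows(
  xyz=[
    [-3,-4,0],
    [-6,-7,5],
    [-9,-11,20],
    [-12,-14,40],
    [-15,-18,60],
    [-18,-21,80],
    [-18,-21,95],
    [-18,-21,108],
    [-18,-21,117],
    [-18,-21,117],
  ],
  dr=[
    [0,0,0.11],
    [0,0,0.22],
    [0,0,0.33],
    [0,0,0.44],
    [0,0,0.55],
    [0,0,0.66],
    [0,0,0.77],
    [0,0,0.865],
    [0,0,0.865],
    [0,0,0.865],
  ],
)

```text
time: 12.02
position: [0.5293, -0.1553, 0.2669]
tool_rot: [-1.958, -2.454, 0.002]
ft_force: [-0.4, -1.4, -0.4]
grip_width: 0.004
grip_force: 0.0
```

```bash
python3 - <<'E'
from h import *
go([-137,-120,219])
o=[]
for n in("side","top"):
    im=cv2.cvtColor(get_image(n),cv2.COLOR_RGB2BGR); c=dict(side=(270,150),top=(305,200))[n]
    o.append(cv2.resize(im[c[1]:c[1]+100,c[0]:c[0]+100],None,fx=4,fy=4,interpolation=2))
cv2.imwrite("pics/d4.png",np.hstack(o))
E
```

```text
t 12.02 press-frame TCP mm [-137.2 -116.9  266.9] F [-0.4 -1.4 -0.4] jaw 0.004
shift [-3.1  0.3 47.8]
press x in tool [-0.01   1.    -0.002] z [-0.002  0.    -1.   ] q7 [-0.5   0.11  0.8   1.68 -0.08  1.38  0.54]
```

View pics/d4.png

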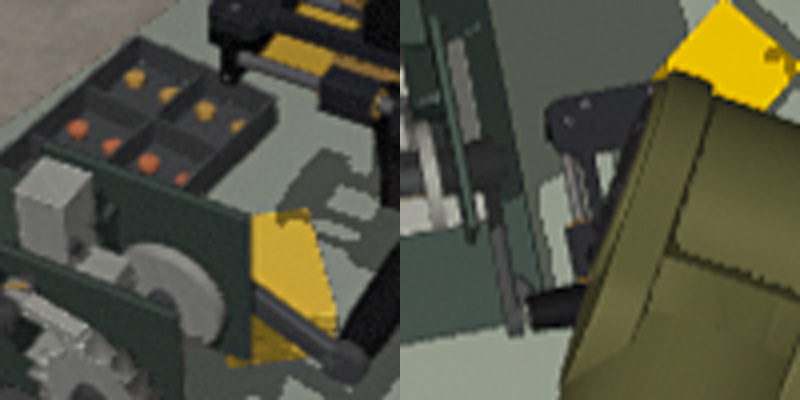

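The tool is over the handle and clear of the frame: the handle is at (340,350) in the left half and (555,305) in the right. Descending.

Request:
send_rows(
  xyz=[
    [0,0,8],
    [0,0,16],
    [0,0,23],
    [0,0,29],
    [0,0,34],
    [0,0,37],
    [0,0,39],
    [0,0,41],
    [0,0,42],
    [0,0,43],
  ],
  dr=[
    [0,0,0],
    [0,0,0],
    [0,0,0],
    [0,0,0],
    [0,0,0],
    [0,0,0],
    [0,0,0],
    [0,0,0],
    [0,0,0],
    [0,0,0],
  ],
)

```text
time: 12.95
position: [0.5303, -0.1557, 0.2258]
tool_rot: [1.963, 2.453, 0.0]
ft_force: [0.2, -0.7, 0.5]
grip_width: 0.003
grip_force: 0.0
```

Request:
send_rows(
  xyz=[
    [0,0,0.5],
    [0,0,1],
    [0,0,1.5],
    [0,0,2],
    [0,0,2.5],
    [0,0,3],
    [0,0,3.5],
    [0,0,4],
    [0,0,4],
    [0,0,4],
  ],
  dr=[
    [0,0,0],
    [0,0,0],
    [0,0,0],
    [0,0,0],
    [0,0,0],
    [0,0,0],
    [0,0,0],
    [0,0,0],
    [0,0,0],
    [0,0,0],
  ],
)

```text
time: 13.78
position: [0.5302, -0.1556, 0.2217]
tool_rot: [-1.963, -2.453, -0.0]
ft_force: [-0.4, 0.5, -0.1]
grip_width: 0.006
grip_force: 0.0
```

Request:
send_rows(
  xyz=[
    [0,0,0.5],
    [0,0,1],
    [0,0,1.5],
    [0,0,2],
    [0,0,2.5],
    [0,0,3],
    [0,0,3.5],
    [0,0,4],
    [0,0,4],
    [0,0,4],
  ],
  dr=[
    [0,0,0],
    [0,0,0],
    [0,0,0],
    [0,0,0],
    [0,0,0],
    [0,0,0],
    [0,0,0],
    [0,0,0],
    [0,0,0],
    [0,0,0],
  ],
)

```text
time: 14.62
position: [0.5302, -0.1557, 0.2177]
tool_rot: [-1.963, -2.453, -0.0]
ft_force: [0.6, 0.5, 0.3]
grip_width: 0.002
grip_force: 0.0
```

Request:
send_rows(
  xyz=[
    [0,0,0.3],
    [0,0,0.6],
    [0,0,0.9],
    [0,0,1.2],
    [0,0,1.5],
    [0,0,1.8],
    [0,0,2],
    [0,0,2],
    [0,0,2],
    [0,0,2],
  ],
  dr=[
    [0,0,0],
    [0,0,0],
    [0,0,0],
    [0,0,0],
    [0,0,0],
    [0,0,0],
    [0,0,0],
    [0,0,0],
    [0,0,0],
    [0,0,0],
  ],
)

```text
time: 15.45
position: [0.5305, -0.1556, 0.2161]
tool_rot: [1.962, 2.453, 0.001]
ft_force: [0.4, 0.8, 4.8]
grip_width: 0.005
grip_force: 2.4
```

The tip touches at TCP z of about 0.217, which matches drum 1.21. Now I'll take the weight.

Request:
send_rows(
  xyz=[
    [0,0,0.3],
    [0,0,0.6],
    [0,0,0.9],
    [0,0,1.2],
    [0,0,1.5],
    [0,0,1.8],
    [0,0,2.1],
    [0,0,2.4],
    [0,0,2.5],
    [0,0,2.5],
  ],
  dr=[
    [0,0,0],
    [0,0,0],
    [0,0,0],
    [0,0,0],
    [0,0,0],
    [0,0,0],
    [0,0,0],
    [0,0,0],
    [0,0,0],
    [0,0,0],
  ],
)

```text
time: 16.28
position: [0.5311, -0.1555, 0.2146]
tool_rot: [1.962, 2.452, 0.003]
ft_force: [-0.6, 1.9, 9.8]
grip_width: 0.009
grip_force: 4.7
```

Request:
send_rows(
  xyz=[
    [0,0,0.3],
    [0,0,0.6],
    [0,0,0.9],
    [0,0,1.2],
    [0,0,1.5],
    [0,0,1.8],
    [0,0,2],
    [0,0,2],
    [0,0,2],
    [0,0,2],
  ],
  dr=[
    [0,0,0],
    [0,0,0],
    [0,0,0],
    [0,0,0],
    [0,0,0],
    [0,0,0],
    [0,0,0],
    [0,0,0],
    [0,0,0],
    [0,0,0],
  ],
)

```text
time: 17.12
position: [0.5313, -0.1554, 0.2127]
tool_rot: [1.961, 2.452, 0.004]
ft_force: [-0.4, 2.6, 9.5]
grip_width: 0.004
grip_force: 4.9
```

```bash
python3 - <<'E'
from h import *
go([-137,-120,219])
im=cv2.cvtColor(get_image("side"),cv2.COLOR_RGB2BGR)
cv2.imwrite("pics/d5.png",cv2.resize(im[180:280,220:350],None,fx=6,fy=6,interpolation=2))
E
```

```text
t 17.12 press-frame TCP mm [-135.3 -117.5  212.7] F [-0.4  2.6  9.5] jaw 0.004
shift [-2.5 -1.7 -6.3]
press x in tool [-0.008  1.     0.003] z [ 0.003  0.001 -1.   ] q7 [-0.48  0.15  0.8   1.76 -0.12  1.27  0.56]
```

View pics/d5.png

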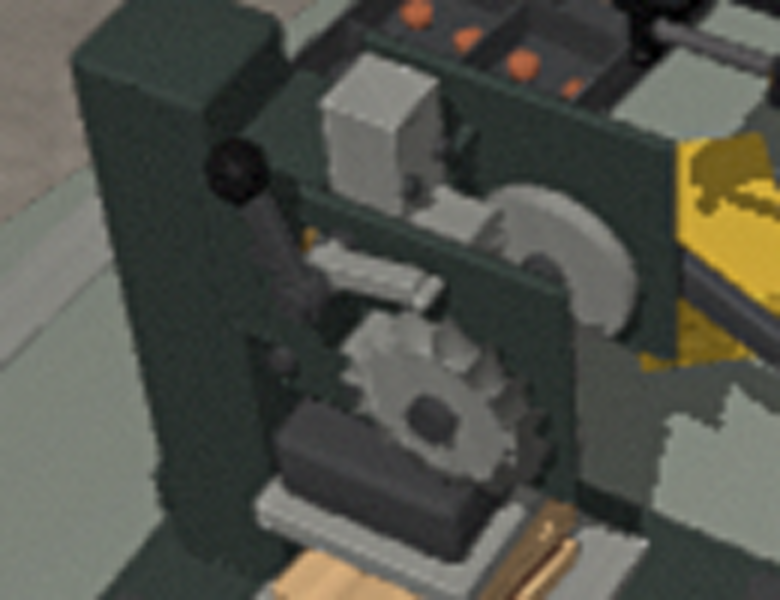

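The pawl has jumped clear: its tip is at (430,290), above the wheel. Now I'll ease the handle up along its arc.

Request:
send_rows(
  xyz=[
    [0,-0.5,-1],
    [0,-1.3,-2.8],
    [0,-2,-4.6],
    [0,-2.7,-6.4],
    [0,-3.3,-8.2],
    [0,-4,-10],
    [0,-4.7,-12],
    [0,-5.4,-14],
    [0,-6,-16],
    [0,-6.6,-17.8],
  ],
  dr=[
    [0,0,0],
    [0,0,0],
    [0,0,0],
    [0,0,0],
    [0,0,0],
    [0,0,0],
    [0,0,0],
    [0,0,0],
    [0,0,0],
    [0,0,0],
  ],
)

```text
time: 18.0
position: [0.5238, -0.1571, 0.2293]
tool_rot: [1.963, 2.453, 0.0]
ft_force: [0.7, 0.4, 2.4]
grip_width: 0.004
grip_force: 1.6
```

```bash
python3 -c "
from h import *
go([-143,-120,230])"
```

```text
t 18.0 press-frame TCP mm [-143.  -117.5  229.3] F [0.7 0.4 2.4] jaw 0.004
shift [-2.5  0.  -0.7]
press x in tool [-0.007  1.     0.   ] z [ 0.  0. -1.] q7 [-0.49  0.12  0.8   1.75 -0.09  1.31  0.55]
```

Request:
send_rows(
  xyz=[
    [0,-0.3,-1],
    [0,-0.6,-2.5],
    [0,-1,-4],
    [0,-1.3,-5.5],
    [0,-1.6,-7],
    [0,-1.9,-8.5],
    [0,-2.1,-10],
    [0,-2.3,-11.5],
    [0,-2.5,-13],
    [0,-2.7,-14],
  ],
  dr=[
    [0,0,0],
    [0,0,0],
    [0,0,0],
    [0,0,0],
    [0,0,0],
    [0,0,0],
    [0,0,0],
    [0,0,0],
    [0,0,0],
    [0,0,0],
  ],
)

```text
time: 18.83
position: [0.5212, -0.1577, 0.2433]
tool_rot: [1.963, 2.453, 0.0]
ft_force: [-0.3, 0.5, 4.6]
grip_width: 0.009
grip_force: 2.0
```

Request:
send_rows(
  xyz=[
    [0,-0.2,-1.2],
    [0,-0.4,-3],
    [0,-0.5,-4.8],
    [0,-0.6,-6.6],
    [0,-0.7,-8.4],
    [0,-0.7,-10.2],
    [0,-0.7,-12],
    [0,-0.7,-13.8],
    [0,-0.6,-15.6],
    [0,-0.5,-17],
  ],
  dr=[
    [0,0,0],
    [0,0,0],
    [0,0,0],
    [0,0,0],
    [0,0,0],
    [0,0,0],
    [0,0,0],
    [0,0,0],
    [0,0,0],
    [0,0,0],
  ],
)

```text
time: 19.67
position: [0.5207, -0.1578, 0.2604]
tool_rot: [1.963, 2.453, 0.001]
ft_force: [0.5, 0.5, 5.1]
grip_width: 0.006
grip_force: 2.4
```

Request:
send_rows(
  xyz=[
    [0,0.2,-1.2],
    [0,0.4,-3],
    [0,0.7,-4.8],
    [0,1,-6.6],
    [0,1.4,-8.4],
    [0,1.8,-10.2],
    [0,2.2,-12],
    [0,2.6,-13.8],
    [0,3.1,-15.6],
    [0,3.5,-17],
  ],
  dr=[
    [0,0,0],
    [0,0,0],
    [0,0,0],
    [0,0,0],
    [0,0,0],
    [0,0,0],
    [0,0,0],
    [0,0,0],
    [0,0,0],
    [0,0,0],
  ],
)

```text
time: 20.5
position: [0.5242, -0.1571, 0.2774]
tool_rot: [1.963, 2.453, 0.0]
ft_force: [0.5, 0.1, 5.3]
grip_width: 0.005
grip_force: 2.7
```

```bash
python3 -c "
from h import *
go([-143,-120,230])"
```

```text
t 20.5 press-frame TCP mm [-142.6 -117.6  277.4] F [0.5 0.1 5.3] jaw 0.005
shift [-2.4 -0.4 47.4]
press x in tool [-0.007  1.     0.   ] z [ 0.  0. -1.] q7 [-0.5   0.09  0.8   1.68 -0.07  1.4   0.53]
```

Request:
send_rows(
  xyz=[
    [0,0.3,-1.2],
    [0,0.8,-2.9],
    [0,1.3,-4.6],
    [0,1.8,-6.3],
    [0,2.4,-8],
    [0,3,-9.7],
    [0,3.6,-11.4],
    [0,4.3,-13.1],
    [0,5,-14.8],
    [0,5.6,-16.3],
  ],
  dr=[
    [0,0,0],
    [0,0,0],
    [0,0,0],
    [0,0,0],
    [0,0,0],
    [0,0,0],
    [0,0,0],
    [0,0,0],
    [0,0,0],
    [0,0,0],
  ],
)

```text
time: 21.33
position: [0.5297, -0.1558, 0.2938]
tool_rot: [1.963, 2.453, 0.001]
ft_force: [0.2, 0.6, 5.1]
grip_width: 0.006
grip_force: 2.7
```

Request:
send_rows(
  xyz=[
    [0,0.5,-1.2],
    [0,1.2,-2.7],
    [0,2,-4.2],
    [0,2.8,-5.7],
    [0,3.6,-7.2],
    [0,4.5,-8.7],
    [0,5.5,-10.2],
    [0,6.5,-11.7],
    [0,7.5,-13.2],
    [0,8.4,-14.7],
  ],
  dr=[
    [0,0,0],
    [0,0,0],
    [0,0,0],
    [0,0,0],
    [0,0,0],
    [0,0,0],
    [0,0,0],
    [0,0,0],
    [0,0,0],
    [0,0,0],
  ],
)

```text
time: 22.17
position: [0.5378, -0.154, 0.3081]
tool_rot: [1.963, 2.453, -0.0]
ft_force: [0.9, 0.2, 3.9]
grip_width: 0.005
grip_force: 2.0
```

```bash
python3 -c "
from h import *
go([-116,-117.5,323])"
```

```text
t 22.17 press-frame TCP mm [-128.6 -117.5  308.1] F [0.9 0.2 3.9] jaw 0.005
shift [ -0.1  12.6 -14.9]
press x in tool [-0.007  1.     0.   ] z [ 0. -0. -1.] q7 [-0.5   0.12  0.8   1.6  -0.08  1.46  0.53]
```

Request:
send_rows(
  xyz=[
    [0,0.8,-1.2],
    [0,2,-2.6],
    [0,3.2,-4],
    [0,4.4,-5.4],
    [0,5.6,-6.8],
    [0,6.8,-8.2],
    [0,8,-9.6],
    [0,9.2,-11],
    [0,10.4,-12.4],
    [0,11.5,-13.8],
  ],
  dr=[
    [0,0,0],
    [0,0,0],
    [0,0,0],
    [0,0,0],
    [0,0,0],
    [0,0,0],
    [0,0,0],
    [0,0,0],
    [0,0,0],
    [0,0,0],
  ],
)

```text
time: 23.0
position: [0.549, -0.1515, 0.3218]
tool_rot: [-1.963, -2.453, 0.0]
ft_force: [-0.5, -0.8, 3.2]
grip_width: 0.005
grip_force: 1.4
```

Request:
send_rows(
  xyz=[
    [0,0.5,-0.8],
    [0,1.2,-1.6],
    [0,2,-2.4],
    [0,2.8,-3.2],
    [0,3.5,-4],
    [0,4,-4.8],
    [0,4,-5.6],
    [0,4,-6.4],
    [0,4,-7.2],
    [0,4,-8],
  ],
  dr=[
    [0,0,0],
    [0,0,0],
    [0,0,0],
    [0,0,0],
    [0,0,0],
    [0,0,0],
    [0,0,0],
    [0,0,0],
    [0,0,0],
    [0,0,0],
  ],
)

```text
time: 23.83
position: [0.5528, -0.1506, 0.3299]
tool_rot: [1.963, 2.453, 0.0]
ft_force: [-0.1, -0.2, 0.7]
grip_width: 0.003
grip_force: 0.0
```

The force is gone, so the plate is resting on the stack. I'll lift away, check and hand in.

Request:
send_rows(
  xyz=[
    [0,0,-5],
    [0,0,-12],
    [0,0,-20],
    [0,-5,-35],
    [0,-20,-50],
    [0,-45,-60],
    [0,-70,-65],
    [0,-90,-70],
    [0,-90,-70],
    [0,-90,-70],
  ],
  dr=[
    [0,0,0],
    [0,0,0],
    [0,0,0],
    [0,0,0],
    [0,0,0],
    [0,0,0],
    [0,0,0],
    [0,0,0],
    [0,0,0],
    [0,0,0],
  ],
)

```text
time: 24.67
position: [0.4648, -0.171, 0.4014]
tool_rot: [1.963, 2.451, 0.006]
ft_force: [0.2, 0.3, 0.8]
grip_width: 0.01
grip_force: 0.0
```

```bash
python3 - <<'E'
from h import *
go([-116,-117.5,323])
im=cv2.cvtColor(get_image("side"),cv2.COLOR_RGB2BGR)
cv2.imwrite("pics/d6.png",cv2.resize(im[165:325,215:395],None,fx=3.6,fy=3.6,interpolation=2))
E
```

```text
t 24.67 press-frame TCP mm [-203.6 -118.6  401.4] F [0.2 0.3 0.8] jaw 0.01
shift [ 0.5 87.3 78.8]
press x in tool [-0.006  1.     0.004] z [ 0.004  0.002 -1.   ] q7 [-0.53 -0.09  0.78  1.56  0.06  1.64  0.47]
```

View pics/d6.png

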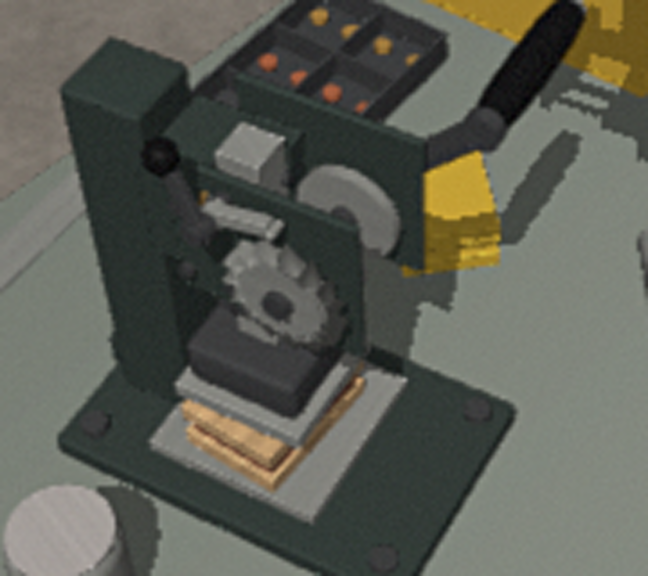

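The plate rests on the stack at (260,400), the pawl is clear at (245,215), the lever is at the back at (160,155), and the robot is touching nothing. Handing in.

```bash
python3 -c "
from bench import *
print(close_job())"
```

```text
the job is handed in; nothing more can be done
None
```

I handed the job in with the plate lowered onto the stack, the lever over at its back stop, the pawl clear of the wheel and the arm off everything; the hand-in returned no verdict, and the lever passing 0.66 rad rests on feeling its firm stop, since the image alone read 0.63 ± 0.03.

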